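# Catch the glass lid and lower it shut

## Robot

A 6-joint arm with a two-finger parallel gripper is mounted at the origin on a cart in front of the work surface, level with it; the furniture and walls round the work are solid. World frame = base frame: x ahead of the robot, y to its left, z up, the work surface at z = 0. Lengths are in m, angles in rad, forces in N, time in s.
With the tool pointing down it reaches from about 0.425 to 0.95 m from the base axis. Payload 3.5 kg.
Tool frame: the origin (TCP) lies between the finger pads; the fingertips stand 22 mm ahead of it and the grasp point (between the pads) lies 3 mm ahead of it (ctrl.nose_length is the z of the fingertips in the tool frame, in m); z points along the fingers, y is the line along which they close (so a half turn about z gives the same grasp; the last joint's range is limited). The gripper opens to 85 mm and grips with 20 to 120 N. Pads are 22 mm wide; open, the fingers measure 114 mm over their backs; the gripper's body (76 mm by 85 mm) begins 54 mm behind the grasp point. The pads swing forward as they close: fully open they stand 13 mm farther back than shut.
Start: joints at [-1.345, 0.286, 1.577, -0, 1.279, -0.15], TCP at [0.248, -0.628, 0.253] pointing down, gripper open.
Joint ranges: [-2.77, 2.77], [-0.9, 2.22], [0.21, 2.48], [-1.53, 4.67], [0.24, 2.81], [-2.84, 2.84]. Speed limits (rad/s): [2.79, 2.79, 3.14, 3.14, 3.14, 3.14].

## Interface

Orientations are given as a unit quaternion [x, y, z, w].
In Python, from plant import ctrl gives the robot as it stands. The module is installed in compiled form; this text tells all that it offers.
- The arm moves only by the tool send_rows, never from a script. Its argument "rows" is text: rows parted by semicolons, each of 7 numbers parted by spaces: the turn, a rotation vector about the tool's x, y, z in shares of 45 degrees (1.0 is 45 degrees), then the shift along the tool's x, y, z in normalised numbers (1 is 0.4 m), then the opening, from -1 (shut) to 1 (fully open). A call has 1 to 8 rows; each row is the pose to reach, as a shift and turn from the pose commanded when the call began, along the tool's axes at that moment; what a row does not reach only later rows make up. A row lasts 1/8 s, in which the tool goes at most 62.5 mm and 10.7 degrees, less where a joint would pass 70% of its speed; a pose out of reach is approached as far as the arm can. A shift or turn number past 1, either way, is cut back to 1. A call with a gripper value outside its range is refused whole. The fingers move at their own pace and stop on an object; "grip_force" is the grip in N (left out, the last holds). Time passes only in rows, so rows that repeat a pose let the fingers close. It gives the time, the measured TCP pose, the force, the opening and the grip force at its end, in the units of the state.
- ctrl.get_state(): the state, without advancing time (a new reading comes with each control period).
- ctrl.read_camera(name): name is "scene" or "top" or "wrist"; returns a dict with "color" (480x640x3 uint8, red, green, blue), "fx", "fy", "cx", "cy" (pixels), "D" ([k1, k2, p1, p2, k3] as OpenCV has them; the pictures are not rectified), "extrinsics" (4x4, takes a point from world to camera coordinates). Camera axes: x right, y down, z forward; pixel columns grow to the right and rows downward; lengths in m; the calibration is good to about 2 mm. A picture is of the moment at which its call begins. There is no depth.
- ctrl.sign_off(): hands the job in; it is judged then, once.
Trained networks look in a picture, given as the dict that the camera call returned (one of the last four; its "shot" number tells which), for a name from the list of things; names that differ only in an ending like _2 or _b are one class to them, and where a whole thing is asked for, a point or a joint stands for the part that bears it (a point fixed in the world has none). Each returns a list of dicts, best first, with "p" (0 to 1); they miss things now and then, are a little off and sometimes report something else, mostly with a low value. They report only what shows in the picture. A call takes as long as a camera call.
- ctrl.look_for(picture, target): "position" ([x, y, z] in m, in the coordinates of the camera as it stood for that picture, good to about 4 mm: the middle of the surface that is visible of it).
The state is a dict: "time": time; "qpos": joint angles; "dq": joint speeds; "joint_efforts": joint torques, N m; "eef_pos": TCP position; "tcp_rot": TCP orientation; "contact_force": force on the tool from outside, world axes, zero at the start; "wrist_torque": the same for the moment, N m; "opening": opening from 0.0 (shut) to 1.0 (fully open); "finger_force": force on a finger pad.
Only numpy, scipy, OpenCV 4.12 (cv2) and the standard library are available. Lean on these libraries where they do the work, as an engineer would, in place of code of your own. Each camera call takes 0.05 s, during which the arm holds its last target. There are 200 camera calls.

## Task

The glass lid of the wooden onion keeper is standing open, leaning back. Tip it forward past upright until it falls by itself, catch it on the fingers while it is still well up, and ease it down until it is fully shut, with no bang and without letting it drop the last centimetre. Do not grip the lid or press hard on it, leave everything in and around the box where it is, and finish clear of the box.

Things in the scene. Friction and masses are not known exactly. Their poses are not given: they have to be found in the camera images.
- keeper: the fixed wooden onion-and-garlic box: 140 mm deep (its x), 220 mm wide (its y), rim 96 mm above the worktop, slatted front. Origin: centre of its underside, on the worktop; its x axis points from the front (facing the robot) to the hinged back
- lid (a joint): angle of the hinged lid: 0 = shut, level on the rim; pi/2 = upright; 1.82 = its stop, leaning back. The hinge is stiff: the lid (0.34 to 0.46 kg) balances at about 1.5 rad and stays where it is left between about 1.28 and 1.70; pushed farther forward (1.15 rad is always enough) it falls by itself, slowly at first, and would bang shut 1.5 to 3 s later at 0.9 to 1.4 rad/s
- lid_edge (a point): middle of the lid's free front edge (the top edge while it stands open), on its underside; x axis along the lid to the hinge, z out of its outer face. Lid: wooden frame with a glass pane, 12 mm thick, 226 mm wide, 165 mm from hinge to this edge. Shut, it overhangs the box's front by 25 mm as a lip, 96 mm above the worktop, free below
- hinge_line (a point): middle of the hinge axis, fixed at the top of the box's back wall, 96 mm above the worktop, 70 mm behind the box's centre; the hinge axis is the box's y axis
- garlic: a garlic bulb, 60 mm, in the box; origin at its underside
- onion: an onion, 70 mm wide, 77 mm tall, in the box; origin at its underside
- pepper_mill: turned wooden pepper mill, 55 mm wide, 138 mm tall, standing to the left of the box; origin at its underside
- tin: small tin, 57 mm wide, 72 mm tall, standing to the right of the box; origin at its underside
- lemon: a lemon, 70 x 58 x 56 mm, lying in front of the box on the right; origin at its underside

How it is judged:
On the way, in this order (a step that is already met when the one before it is completed fails the run):
1. the lid has been tipped forward past upright and is falling by itself, off the fingers (value of joint lid below 1.35 rad and velocity of joint lid below -0.05 rad/s and contact force between the fingers and lid below 0.1 N), for 0.1 s.
2. the lid has been caught well above the box: it rests on the fingers and is slow (value of joint lid between 0.3 and 0.95 rad and contact force between the fingers and lid above 0.3 N and velocity of joint lid above -0.6 rad/s), for 0.2 s.
At the end, for the whole second after the job is handed in: the lid is shut (joint below 0.03 rad, front edge within about 5 mm of the rim) and at rest, and nothing is touched (value of joint lid below 0.03 rad and velocity of joint lid between -0.05 and 0.05 rad/s).
It fails at once if the lid drops shut: faster than 0.6 rad/s while its front edge is 7 to 43 mm above the rim (value of joint lid between 0.04 and 0.26 rad and velocity of joint lid below -0.6 rad/s).
It fails at once if the lid is gripped or pressed hard (more than 15 N) (contact force between any of the fingers, the arm and lid above 15 N).
It fails at once if the box is pressed hard (more than 25 N) (contact force between any of the fingers, the arm and keeper above 25 N).
It fails at once if something in or around the box is shifted by more than 20 mm (distance of any of garlic, onion, pepper_mill, tin, lemon from where it was at the start of the episode above 0.02 m).
It also fails if it takes over 48 s, if anything falls off the work surface, if the arm or the gripper's body presses on something with over 40 N, if the wrist force passes 120 N, or if a joint passes its speed limit or range.

## Working session

There is one attempt and no reset: what is moved stays moved. The work goes in short steps, Python scripts to look and compute and a tool call to move; the robot and the scene stay as the last step left them, time stands still between calls to the robot, and variables do not carry over. Pictures are saved under pics/ and viewed, at most 10 in all, crops included, and the job is handed in when it is done.

Besides the shell and the picture viewer there is one more tool, called after "Call:" as a command line: name --argument value ..., lists and objects as JSON in quotes. send_rows: Moves the arm, as the interface text tells. Its arguments: {"type":"object","properties":{"rows":{"type":"string"},"grip_force":{"type":"number"}},"required":["rows"]}

```bash
mkdir -p pics; cat > h.py <<'E'
import numpy as np, cv2
from plant import ctrl
from scipy.spatial.transform import Rotation as R
def w(pic,p):
    E=np.array(pic["extrinsics"]);return (np.linalg.inv(E)@np.r_[p,1])[:3]
def proj(pic,P):
    E=np.array(pic["extrinsics"]);K=np.array([[pic["fx"],0,pic["cx"]],[0,pic["fy"],pic["cy"]],[0,0,1.]])
    return cv2.projectPoints(np.array(P,float).reshape(-1,3),cv2.Rodrigues(E[:3,:3])[0],E[:3,3],K,np.array(pic["D"]))[0].reshape(-1,2)
def save(pic,n): cv2.imwrite("pics/"+n,cv2.cvtColor(pic["color"],cv2.COLOR_RGB2BGR))
E
python3 - <<'E'
from h import *
np.set_printoptions(precision=3,suppress=True)
ims=[]
for c in ["scene","top"]:
    p=ctrl.read_camera(c);save(p,c+"0.png");E=np.array(p["extrinsics"]);print(c,np.linalg.inv(E)[:3])
    for n in ["keeper","lid","lid_edge","hinge_line","garlic","onion","pepper_mill","tin","lemon"]:
        r=ctrl.look_for(p,n);print(n,[(round(d["p"],2),w(p,d["position"])) for d in r[:2]])
s=ctrl.get_state();print(s)
E
```

```text
scene [[-0.958  0.16  -0.237  0.762]
 [ 0.285  0.585 -0.759  0.847]
 [ 0.017 -0.795 -0.606  0.714]]
keeper [(0.7, array([0.589, 0.124, 0.084]))]
lid [(0.55, array([0.663, 0.15 , 0.193]))]
lid_edge [(0.67, array([0.657, 0.148, 0.192]))]
hinge_line [(0.95, array([0.59 , 0.129, 0.082]))]
garlic [(0.81, array([0.551, 0.087, 0.046]))]
onion [(0.65, array([0.593, 0.193, 0.071]))]
pepper_mill [(0.57, array([0.647, 0.31 , 0.08 ]))]
tin [(0.77, array([ 0.566, -0.037,  0.071]))]
lemon [(0.89, array([0.417, 0.033, 0.045])), (0.33, array([0.59 , 0.128, 0.084]))]
top [[ 0.011 -0.995  0.096  0.43 ]
 [-0.999 -0.014 -0.032  0.097]
 [ 0.034 -0.095 -0.995  0.973]]
keeper [(0.84, array([0.622, 0.129, 0.098]))]
lid [(0.67, array([0.646, 0.113, 0.197]))]
lid_edge [(0.68, array([0.65 , 0.116, 0.198]))]
hinge_line [(0.81, array([0.623, 0.128, 0.093]))]
garlic []
onion [(0.9, array([0.587, 0.185, 0.061])), (0.4, array([0.544, 0.077, 0.05 ]))]
pepper_mill [(0.95, array([0.629, 0.286, 0.108]))]
tin [(0.68, array([ 0.565, -0.025,  0.069]))]
lemon [(0.59, array([0.406, 0.014, 0.044]))]
{'time': 1.0, 'qpos': array([-1.345,  0.286,  1.577, -0.   ,  1.279, -0.15 ]), 'dq': array([ 0.001, -0.   ,  0.001,  0.   ,  0.   ,  0.001]), 'joint_efforts': array([  0.   , -40.598, -29.295,  -0.   ,   0.001,   0.   ]), 'eef_pos': array([ 0.248, -0.628,  0.253]), 'tcp_rot': array([ 0.982,  0.187, -0.   ,  0.   ]), 'contact_force': array([-0.826,  0.307,  0.071]), 'wrist_torque': array([-0.009,  0.078,  0.01 ]), 'finger_force': 0.0, 'opening': 0.9973316744091482}
```

View pics/scene0.png

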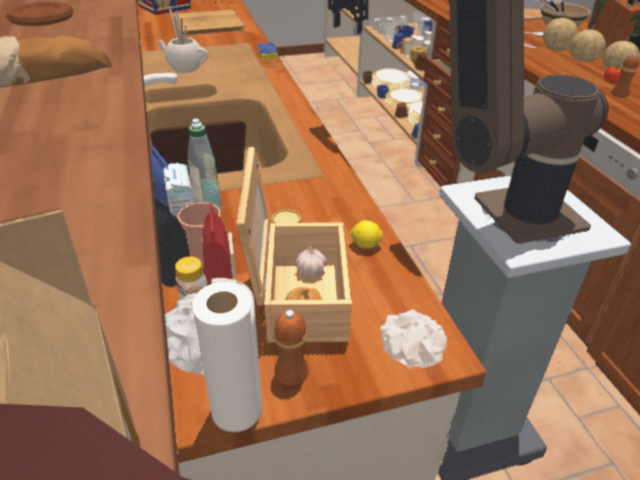

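View pics/top0.png

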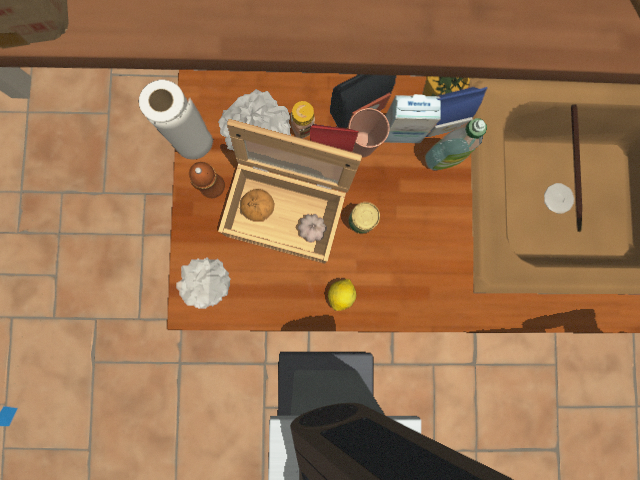

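The top view shows the open box with its front rim from about (220,232) to (328,260) and the lid's free edge from about (231,121) to (361,157). The lemon is at (341,294), the tin at (365,217) and the mill at (205,178). The scene view agrees: the lid leans back and there is clutter behind it. I'll fit the box pose to these corners and overlay it on both pictures.

```bash
cat >> h.py <<'E'
def box(P,v):  # box coords -> world, v=x,y,yaw
    c,s=np.cos(v[2]),np.sin(v[2]);P=np.array(P,float).reshape(-1,3)
    return np.c_[v[0]+c*P[:,0]-s*P[:,1],v[1]+s*P[:,0]+c*P[:,1],P[:,2]]
def lidpt(th,r,y,o=0): # r from hinge, o outward of outer face from underside
    return [.07-r*np.cos(th)+o*np.sin(th),y,.096+r*np.sin(th)+o*np.cos(th)]
E
python3 - <<'E'
from h import *
from scipy.optimize import least_squares
np.set_printoptions(precision=3,suppress=True)
t=ctrl.read_camera("top");s=ctrl.read_camera("scene")
def pts(v): return box([[-.07,.11,.096],[-.07,-.11,.096]],v),box([lidpt(v[3],.165,.113,.012),lidpt(v[3],.165,-.113,.012)],v)
tgt=np.array([[220,232],[328,260],[231,121],[361,157]],float)
f=lambda v:(proj(t,np.vstack(pts(v)))-tgt).ravel()
r=least_squares(f,[.59,.13,-.25,1.7]);print(r.x,r.fun)
v=r.x;out=[]
for p in (t,s):
    im=cv2.cvtColor(p["color"],cv2.COLOR_RGB2BGR)
    im=cv2.resize(im,None,fx=3,fy=3,interpolation=cv2.INTER_CUBIC)
    def L(P,c):
        q=proj(p,box(P,v))*3+1
        cv2.polylines(im,[np.round(q).astype(int)],True,c,1)
    L([[-.07,.11,.096],[-.07,-.11,.096],[.07,-.11,.096],[.07,.11,.096]],(0,255,0))
    L([[-.07,.11,0],[-.07,-.11,0],[-.07,-.11,.096],[-.07,.11,.096]],(255,255,0))
    for o,c in((0,(0,0,255)),(.012,(255,0,0))):L([lidpt(v[3],.165,.113,o),lidpt(v[3],.165,-.113,o),lidpt(v[3],0,-.113,o),lidpt(v[3],0,.113,o)],c)
    q=proj(p,box([[0,0,.1]],v))[0]*3;x,y=np.clip(q-[200,330],0,9999).astype(int)
    out.append(im[y:y+560,x:x+395])
cv2.imwrite("pics/fit.png",np.hstack(out))
E
```

```text
[ 0.568  0.133 -0.252  1.657] [-0.877 -0.814  1.087  1.021 -2.693 -0.52   2.549  0.228]
```

View pics/fit.png

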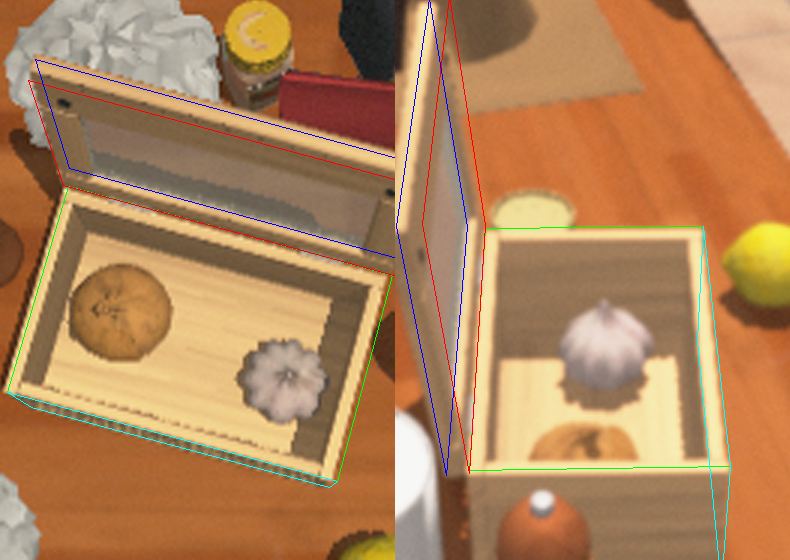

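Overlay: the box edges match to about a pixel at centre (0.568, 0.133) and yaw -0.252. The lid's top edge matches at about 1.66 rad.

The plan is to straddle the lid edge with the open fingers. The upper finger pushes the lid forward, and the lower finger catches it and lowers it by its lip. First I move to a staging pose and identify the reach on the way.

```bash
cat >> h.py <<'E'
V=[.568,.133,-.252]
def pose(xb,yb,z,al):  # TCP in box coords, tool tilt al below horizontal, +y finger = upper/rear
    c,s=np.cos(al),np.sin(al);B=R.from_euler('z',V[2]).as_matrix()
    return box([[xb,yb,z]],V)[0], B@np.array([[0,s,c],[1,0,0],[0,c,-s]])
def row(P,p0=None,M0=None):  # row numbers from commanded pose
    st=ctrl.get_state()
    if p0 is None: p0,M0=st["eef_pos"],R.from_quat(st["tcp_rot"]).as_matrix()
    rv=R.from_matrix(M0.T@P[1]).as_rotvec(degrees=True);d=M0.T@(P[0]-p0)*1000
    return np.r_[np.round(rv,1),np.round(d,1)]
E
python3 - <<'E'
from h import *
np.set_printoptions(precision=3,suppress=True)
print(ctrl.nose_length)
print(row(pose(-.10,-.02,.42,np.radians(90))))
print(row(pose(-.10,-.02,.42,np.radians(60))))
E
```

```text
0.022
[   0.     0.   -54.   484.4 -632.8 -166.7]
[ -27.7   14.1  -52.8  484.4 -632.8 -166.7]
```

Careful with the scale: shifts go in shares of 0.4 m and turns go in shares of 45 degrees. That gives: 354 mm / 400 = 0.885, -147 mm / 400 = -0.3675, -27 degrees / 45 = -0.6.

Call:
send_rows --rows "0 0 -0.6 0.885 -0.665 -0.3675 1;0 0 -0.6 0.885 -0.665 -0.3675 1;0 0 -0.6 0.885 -0.665 -0.3675 1;0 0 -0.6 0.885 -0.665 -0.3675 1;0 0 -0.6 0.885 -0.665 -0.3675 1;0 0 -0.6 0.885 -0.665 -0.3675 1;0 0 -0.6 0.885 -0.665 -0.3675 1;0 0 -0.6 0.885 -0.665 -0.3675 1"

```text
time: 2.1
eef_pos: [0.4807, -0.248, 0.4024]
tcp_rot: [0.911, 0.412, 0.001, 0.001]
contact_force: [-0.2, 0.5, -1.1]
opening: 0.999
finger_force: 0.0
```

```bash
python3 - <<'E'
from h import *
np.set_printoptions(precision=4,suppress=True)
s=ctrl.get_state();print(s["qpos"],s["eef_pos"],s["contact_force"])
print(row(pose(-.10,-.02,.42,np.radians(60))))
E
```

```text
[-0.6641 -0.0899  1.7153  0.0005  1.5131  0.0567] [ 0.4807 -0.248   0.4024] [-0.1875  0.4989 -1.136 ]
[ -29.3    7.   -26.2  280.8 -266.1  -18.2]
```

Scaled: 281 mm / 400 = 0.7025, -266 mm / 400 = -0.665, -29 degrees / 45 = -0.6444.

Call:
send_rows --rows "-0.6444 0.1556 -0.5778 0.7025 -0.665 -0.045 1;-0.6444 0.1556 -0.5778 0.7025 -0.665 -0.045 1;-0.6444 0.1556 -0.5778 0.7025 -0.665 -0.045 1;-0.6444 0.1556 -0.5778 0.7025 -0.665 -0.045 1;-0.6444 0.1556 -0.5778 0.7025 -0.665 -0.045 1;-0.6444 0.1556 -0.5778 0.7025 -0.665 -0.045 1;-0.6444 0.1556 -0.5778 0.7025 -0.665 -0.045 1;-0.6444 0.1556 -0.5778 0.7025 -0.665 -0.045 1"

```text
time: 3.1
eef_pos: [0.466, 0.1367, 0.4183]
tcp_rot: [0.766, 0.59, 0.156, 0.201]
contact_force: [0.9, -1.2, 0.3]
opening: 0.998
finger_force: 0.0
```

```bash
python3 - <<'E'
from h import *
np.set_printoptions(precision=4,suppress=True)
s=ctrl.get_state();print(s["time"],s["qpos"],s["eef_pos"],s["contact_force"])
print(row(pose(-.10,-.02,.42,np.radians(60))))
p=ctrl.read_camera("scene");save(p,"s1.png")
E
```

```text
3.1 [ 0.173  -0.4478  2.0239 -0.2312  1.1     0.4866] [0.466  0.1367 0.4183] [ 0.9078 -1.2298  0.3118]
[-0.4  0.1 -0.3  1.8  0.6 -1.7]
```

View pics/s1.png

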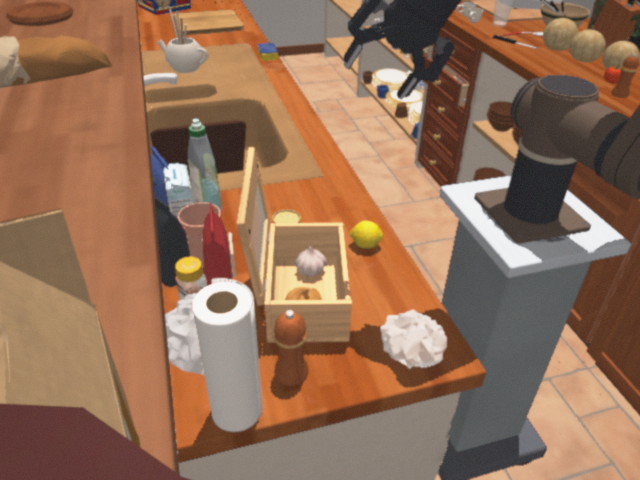

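The hand is at the top of the picture, near (400,50), tilted as planned and clear of everything. The lid hasn't moved. Next I fit the arm geometry to check reach for the catch and the final lowering.

```bash
cat > k.py <<'E'
from h import *
from scipy.optimize import least_squares
Q=[[-1.345,.286,1.577,0,1.279,-.15],[-.6641,-.0899,1.7153,.0005,1.5131,.0567],[.173,-.4478,2.0239,-.2312,1.1,.4866]]
X=[[.248,-.628,.253],[.4807,-.248,.4024],[.466,.1367,.4183]]
def fk(q,k):
    a,b,h,L1,L2,T=k;r=lambda ax,t:R.from_euler(ax,t)
    A=r('z',q[0]);B=A*r('y',q[1]);C=B*r('y',q[2]);D=C*r('z',q[3])*r('y',q[4])
    M=D*r('z',q[5])
    return A.apply([a,b,h])+B.apply([0,0,L1])+C.apply([0,0,L2])+D.apply([0,0,T]),M
sol=least_squares(lambda k:np.r_[np.concatenate([fk(q,k)[0]-x for q,x in zip(Q,X)])*1000,(k-[0,.1,.2,.4,.4,.2])*1],[0,.1,.2,.4,.4,.2]);K=sol.x
lo=np.array([-2.77,-.9,.21,-1.53,.24,-2.84]);hi=np.array([2.77,2.22,2.48,4.67,2.81,2.84])
OFF=None
def ik(P,q0):
    f=lambda q:(lambda p,M:np.r_[(p-P[0])*1000,(M.inv()*R.from_matrix(P[1]@OFF)).as_rotvec()*100])(*fk(q,K))
    s=least_squares(f,q0,bounds=(lo,hi));return s.x,np.abs(s.fun).max()
s=ctrl.get_state();M=R.from_quat(s["tcp_rot"]).as_matrix()
OFF=M.T@fk(s["qpos"],K)[1].as_matrix()
E
python3 - <<'E'
from k import *
np.set_printoptions(precision=3,suppress=True)
print(K,sol.fun);print(OFF)
q=s["qpos"]
for n,a in [("start",(.06,-.02,.28,60)),("push",(-.03,-.02,.25,60)),("shut60",(-.055,-.02,.13,60)),("shut50",(-.06,-.02,.14,50)),("shut45",(-.065,-.02,.14,45)),("out45",(-.1,-.02,.15,45)),("out60",(-.09,-.02,.15,60))]:
    print(n,*ik(pose(*a[:3],np.radians(a[3])),q))
E
```

```text
[-0.001  0.101  0.226  0.433  0.571  0.224] [-0.349 -0.339 -0.002 -0.487  0.147 -0.187  0.115  0.629  0.189 -0.001
  0.001  0.026  0.033  0.171  0.024]
[[ 0.  1. -0.]
 [-1.  0.  0.]
 [ 0.  0.  1.]]
start [ 0.05  -0.048  1.948 -0.22   0.75   0.426] 3.3306690738754696e-13
push [ 0.111 -0.215  2.153 -0.271  0.727  0.523] 1.942890293094024e-13
shut60 [ 0.133 -0.103  2.296 -0.408  0.492  0.701] 1.1102230246251565e-13
shut50 [ 0.169 -0.158  2.371 -0.786  0.38   1.079] 1.1102230246251565e-13
shut45 [ 0.19  -0.172  2.412 -1.088  0.348  1.385] 8.326672684688674e-14
out45 [ 0.234 -0.27   2.468 -1.012  0.4    1.332] 8.326672684688674e-14
out60 [ 0.167 -0.214  2.348 -0.395  0.557  0.708] 5.551115123125783e-14
```

```bash
python3 - <<'E'
from k import *
np.set_printoptions(precision=1,suppress=True)
p=ctrl.read_camera("scene");c=s["eef_pos"]
im=cv2.cvtColor(p["color"],cv2.COLOR_RGB2BGR)[0:120,320:480];im=cv2.resize(im,None,fx=4,fy=4,interpolation=cv2.INTER_CUBIC)
for z,col in((.009,(0,0,255)),(.022,(0,255,0))):
  for sx in(-.011,.011):
    for y in(-.057,-.0425,.0425,.057):
        q=proj(p,c+M@[sx,y,z])[0];print(z,sx,y,q);cv2.circle(im,tuple(np.round((q-[320,0])*4+1.5).astype(int)),2,col,-1)
cv2.imwrite("pics/tip.png",im)
E
```

```text
0.009 -0.011 -0.057 [402.7  97.6]
0.009 -0.011 -0.0425 [394.9  93. ]
0.009 -0.011 0.0425 [347.   65.3]
0.009 -0.011 0.057 [338.5  60.4]
0.009 0.011 -0.057 [404.9 103.6]
0.009 0.011 -0.0425 [396.9  99. ]
0.009 0.011 0.0425 [348.   70.8]
0.009 0.011 0.057 [339.3  65.8]
0.022 -0.011 -0.057 [397.8 104.6]
0.022 -0.011 -0.0425 [389.9 100.1]
0.022 -0.011 0.0425 [342.3  72.9]
0.022 -0.011 0.057 [333.8  68. ]
0.022 0.011 -0.057 [399.8 110.7]
0.022 0.011 -0.0425 [391.8 106.2]
0.022 0.011 0.0425 [343.2  78.5]
0.022 0.011 0.057 [334.5  73.6]
```

View pics/tip.png

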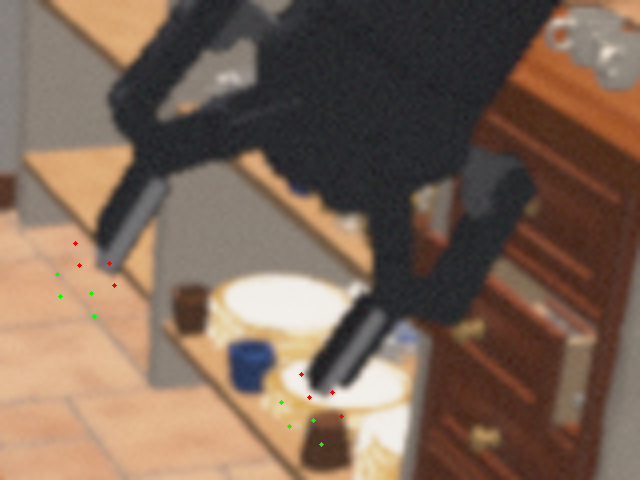

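With the fingers open the tips are about 8 mm ahead of the TCP; the red dots lie roughly at the tips and the pads are about 36 mm long. Now I compute the path at a constant 55° tilt.

```bash
cat > path.py <<'E'
from k import *
al=np.radians(55);z=np.array([np.cos(al),-np.sin(al)]);n=np.array([np.sin(al),np.cos(al)]);YB=-.02
b2=lambda th,o:np.array(lidpt(th,.165,0,o))[[0,2]]
def Tup(th,d=.033,gap=0): return b2(th,.012)-n*(.0425-gap*1)*1 - z*(.008-d) - 0*n if gap==0 else b2(th,.012)-n*(.0425-gap)-z*(.008-d)
def Tlow(th,ov): return b2(th,0)+n*.0425-z*(.008-ov)
def P(T,a=al): return pose(T[0],YB,T[1],a)
E
python3 - <<'E'
from path import *
from scipy.optimize import brentq
np.set_printoptions(precision=3,suppress=True)
E=Tup(1.66,gap=.012); E=b2(1.66,.012)-n*(.0425-.012)-z*(.008-.033)
pre=E-z*.09
push=Tup(1.08)
thc=brentq(lambda t:n@(b2(t,0)-push)+.0425,.2,1.05);ov=.008-z@(b2(thc,0)-push)
print("catch",thc,"overlap",ov)
W=dict(pre=pre,entry=E,contact=Tup(1.66),push=push,shut=Tlow(0,ov),over=Tlow(0,ov)-[0,.006])
q=s["qpos"]
for k_,T in W.items():
    q,e=ik(P(T),q);print(k_,T,"uptip",T+z*.008+n*.0425,"lowtip",T+z*.008-n*.0425,q,round(e,4))
print(row(P(pre)))
p0,M0=P(pre)
for k_ in ["entry","contact","push"]: print(k_,row(P(W[k_]),p0,M0))
E
```

```text
catch 0.630856693768841 overlap 0.02677171335209481
pre [0.034 0.295] uptip [0.074 0.313] lowtip [0.004 0.264] [ 0.076 -0.141  2.025 -0.294  0.693  0.5  ] 0.0
entry [0.086 0.221] uptip [0.125 0.239] lowtip [0.056 0.19 ] [ 0.045  0.039  1.993 -0.33   0.544  0.53 ] 0.0
contact [0.076 0.214] uptip [0.116 0.232] lowtip [0.046 0.183] [ 0.05   0.027  2.019 -0.343  0.533  0.548] 0.0
push [-0.018  0.202] uptip [0.022 0.22 ] lowtip [-0.048  0.171] [ 0.115 -0.155  2.215 -0.411  0.541  0.662] 0.0
shut [-0.049  0.105] uptip [-0.01   0.123] lowtip [-0.08   0.074] [ 0.143 -0.057  2.332 -0.665  0.366  0.961] 0.0
over [-0.049  0.099] uptip [-0.01   0.117] lowtip [-0.08   0.068] [ 0.143 -0.044  2.334 -0.689  0.354  0.987] 0.0
[ -5.4   0.2  -0.5   4.4  55.2 172.8]
entry [ 0.  0.  0. -0. -0. 90.]
contact [  0.   0.   0.  -0. -12.  90.]
push [  0.    0.    0.   -0.  -95.8  46.1]
```

Scaled: 173 mm / 400 = 0.4325, 55 mm / 400 = 0.1375, -5.4 degrees / 45 = -0.12.

Call:
send_rows --rows "-0.12 0.0044 -0.0111 0.01 0.1375 0.4325 1;-0.12 0.0044 -0.0111 0.01 0.1375 0.4325 1;-0.12 0.0044 -0.0111 0.01 0.1375 0.4325 1;-0.12 0.0044 -0.0111 0.01 0.1375 0.4325 1;-0.12 0.0044 -0.0111 0.01 0.1375 0.4325 1;-0.12 0.0044 -0.0111 0.01 0.1375 0.4325 1;-0.12 0.0044 -0.0111 0.01 0.1375 0.4325 1"

```text
time: 4.08
eef_pos: [0.5961, 0.1064, 0.2976]
tcp_rot: [0.753, 0.585, 0.186, 0.238]
contact_force: [-1.1, -0.2, 0.3]
opening: 0.997
finger_force: 0.0
```

```bash
python3 - <<'E'
from path import *
np.set_printoptions(precision=3,suppress=True)
E=b2(1.66,.012)-n*(.0425-.012)-z*(.008-.028)
print(row(P(E)),row(P(Tup(1.66,.028))),row(P(Tup(1.08,.028))),s["contact_force"])
for c in("scene","top"):
    p=ctrl.read_camera(c);save(p,c+"2.png")
a=cv2.imread("pics/scene2.png")[100:360,150:450];b=cv2.imread("pics/top2.png")[80:340,150:450]
cv2.imwrite("pics/c2.png",cv2.resize(np.hstack([a,b]),None,fx=1.33,fy=1.33,interpolation=cv2.INTER_CUBIC))
E
```

```text
[ 0.2 -0.2  0.1 -1.5 -1.3 87.4] [  0.2  -0.2   0.1  -1.5 -13.3  87.4] [  0.2  -0.2   0.1  -1.2 -96.9  43.2] [-1.118 -0.196  0.288]
```

View pics/c2.png

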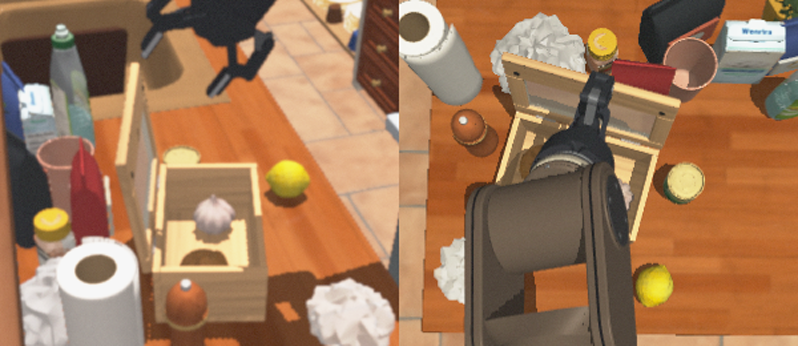

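Left half: the upper fingertip at about (148,52) is still in front of and above the lid edge, and everything else is untouched. I'll check the lid angle in the scene view before entering.

```bash
python3 - <<'E'
from path import *
p=ctrl.read_camera("scene")
im=cv2.cvtColor(p["color"],cv2.COLOR_RGB2BGR)[100:320,200:330];im=cv2.resize(im,None,fx=4,fy=4,interpolation=cv2.INTER_CUBIC)
E=b2(1.66,.012)-n*(.0425-.012)-z*(.008-.028)
f=lambda q:tuple(np.round((q-[200,100])*4+1.5).astype(int))
ims=[]
for th in (1.66,1.74):
    j=im.copy()
    for o,c in((0,(0,0,255)),(.012,(255,0,0))):
        q=proj(p,box([lidpt(th,.165,.113,o),lidpt(th,.165,-.113,o),lidpt(th,0,-.113,o),lidpt(th,0,.113,o)],V));cv2.polylines(j,[np.array([f(a) for a in q])],True,c,1)
    ims.append(j[:600,:395])
cv2.imwrite("pics/th.png",np.hstack(ims)[:600])
E
```

```text
(no output)
```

View pics/th.png

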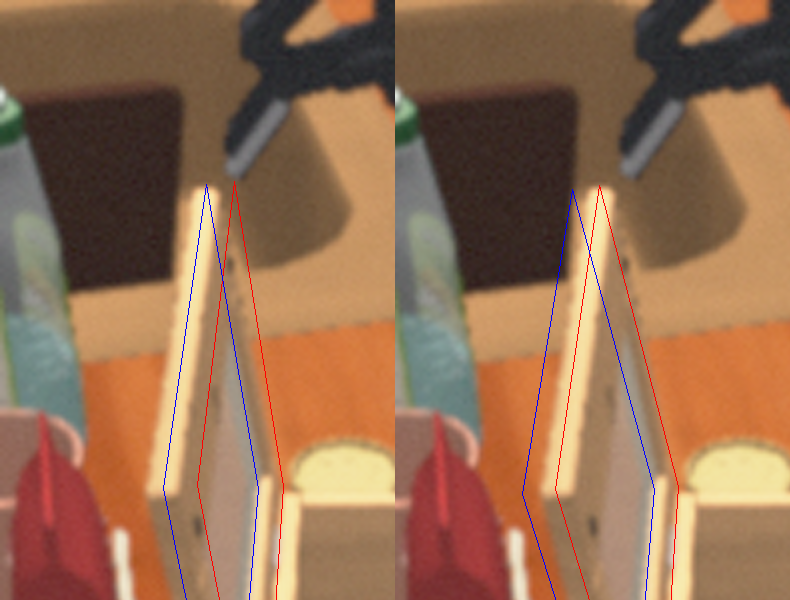

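The real lid lies between the two overlays, at about 1.70 rad, so I shift 8 mm farther back to enter behind it.

Scaled: 87 mm / 400 = 0.2175, 80 mm / 400 = 0.2.

Call:
send_rows --rows "0 0 0 -0.0025 0.02 0.02 1;0 0 0 -0.0025 0.02 0.05 1;0 0 0 -0.0025 0.02 0.08 1;0 0 0 -0.0025 0.02 0.11 1;0 0 0 -0.0025 0.02 0.14 1;0 0 0 -0.0025 0.02 0.17 1;0 0 0 -0.0025 0.02 0.2 1;0 0 0 -0.0025 0.02 0.2175 1"

```text
time: 5.22
eef_pos: [0.6507, 0.0912, 0.2273]
tcp_rot: [0.753, 0.585, 0.184, 0.237]
contact_force: [-0.8, -0.1, -0.4]
opening: 1.0
finger_force: 0.0
```

```bash
python3 - <<'E'
from path import *
print(s["eef_pos"],s["contact_force"])
a=[]
p=ctrl.read_camera("scene");im=cv2.cvtColor(p["color"],cv2.COLOR_RGB2BGR)[120:320,200:340]
p=ctrl.read_camera("top");jm=cv2.cvtColor(p["color"],cv2.COLOR_RGB2BGR)[90:290,210:340]
cv2.imwrite("pics/e.png",cv2.resize(np.hstack([im,jm]),None,fx=2.9,fy=2.9,interpolation=cv2.INTER_CUBIC))
print(row(P(Tup(1.70,.028))),row(P(Tup(1.4,.028))),row(P(Tup(1.08,.028))))
E
```

```text
[0.65070348 0.09121809 0.22729027] [-0.84896602 -0.0876203  -0.4138667 ]
[ -0.1  -0.1   0.1  -0.1 -14.2   2.1] [ -0.1  -0.1   0.1   0.  -53.3 -28.2] [-1.000e-01 -1.000e-01  1.000e-01  1.000e-01 -1.028e+02 -4.630e+01]
```

View pics/e.png

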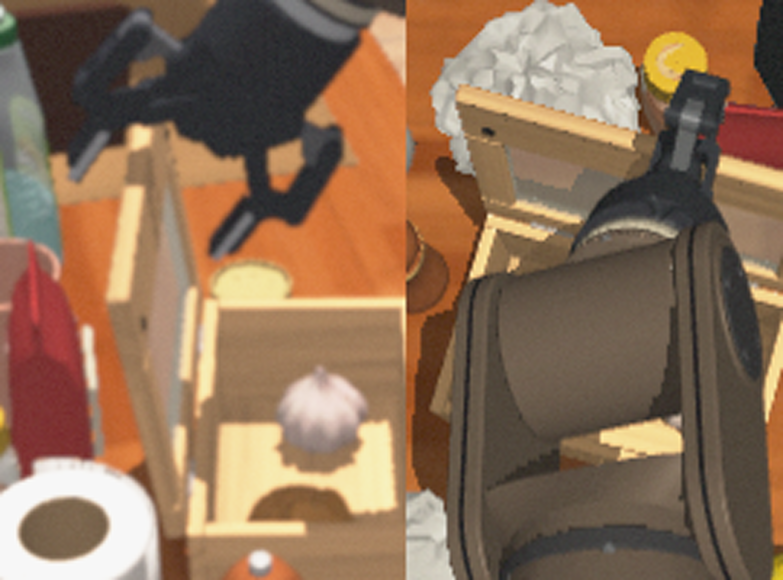

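The fingers straddle the lid edge: the upper finger is behind it, with its tip near (80,165), and the lower one is in front near (220,245). Now the slow push.

Scaled: -53 mm / 400 = -0.1325, -47 mm / 400 = -0.1175.

Call:
send_rows --rows "0 0 0 0 -0.0175 0 1;0 0 0 0 -0.035 0.0025 1;0 0 0 0 -0.05 -0.01 1;0 0 0 0 -0.0675 -0.025 1;0 0 0 0 -0.0825 -0.0375 1;0 0 0 0 -0.1 -0.05 1;0 0 0 0 -0.1175 -0.06 1;0 0 0 0 -0.1325 -0.07 1"

```text
time: 6.32
eef_pos: [0.5926, 0.1063, 0.2214]
tcp_rot: [0.753, 0.585, 0.185, 0.237]
contact_force: [0.8, 0.2, 1.3]
opening: 0.997
finger_force: 0.7
```

Scaled: -50 mm / 400 = -0.125, -44 mm / 400 = -0.11.

Call:
send_rows --rows "0 0 0 0 -0.015 -0.0075 1;0 0 0 0 -0.03 -0.015 1;0 0 0 0 -0.0475 -0.02 1;0 0 0 0 -0.0625 -0.0275 1;0 0 0 0 -0.0775 -0.0325 1;0 0 0 0 -0.095 -0.0375 1;0 0 0 0 -0.11 -0.0425 1;0 0 0 0 -0.125 -0.045 1"

```text
time: 7.32
eef_pos: [0.5428, 0.1188, 0.2068]
tcp_rot: [0.753, 0.585, 0.185, 0.237]
contact_force: [0.1, 1.0, -0.1]
opening: 1.002
finger_force: 0.1
```

```bash
python3 - <<'E'
from path import *
np.set_printoptions(precision=3,suppress=True)
print(s["time"],s["contact_force"],s["finger_force"])
p=ctrl.read_camera("scene");save(p,"f.png")
for m in("lid_edge","lid"):print([(round(d["p"],2),(box([[0,0,0]],[0,0,-V[2]]),w(p,d["position"]))[1]) for d in ctrl.look_for(p,m)[:2]])
print(ctrl.get_state()["time"],ctrl.get_state()["contact_force"])
E
```

```text
7.325 [ 0.109  1.019 -0.109] 0.09179360713460483
[(0.59, array([0.607, 0.167, 0.174]))]
[(0.57, array([0.615, 0.165, 0.176]))]
7.475 [-0.076 -0.2    0.029]
```

View pics/f.png

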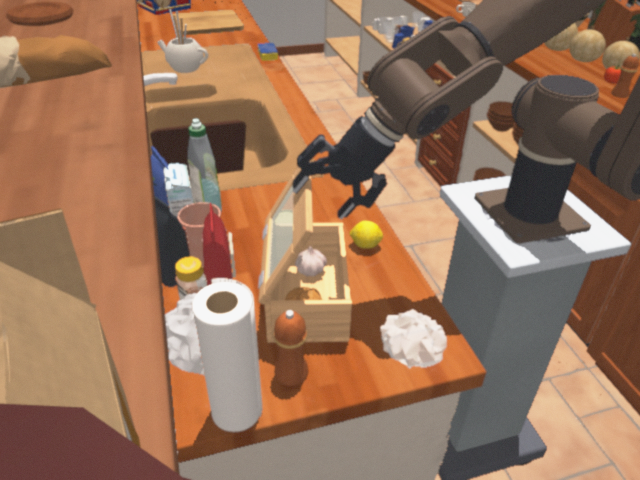

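The lid is well past upright, with its top edge near (300,180) between the fingers. I hold still for half a second and let it fall onto the lower finger.

Call:
send_rows --rows "0 0 0 0 0 0 1;0 0 0 0 0 0 1;0 0 0 0 0 0 1;0 0 0 0 0 0 1"

```text
time: 7.98
eef_pos: [0.5432, 0.1187, 0.207]
tcp_rot: [0.753, 0.585, 0.185, 0.237]
contact_force: [-0.1, 0.2, -0.6]
opening: 0.999
finger_force: 0.0
```

```bash
python3 - <<'E'
from path import *
np.set_printoptions(precision=3,suppress=True)
p=ctrl.read_camera("scene");save(p,"g.png")
for m in("lid_edge","lid"):print([(round(d["p"],2),w(p,d["position"])) for d in ctrl.look_for(p,m)[:2]])
s=ctrl.get_state();print(s["time"],s["contact_force"],s["finger_force"])
E
```

```text
[(0.62, array([0.591, 0.163, 0.169]))]
[(0.6, array([0.601, 0.161, 0.172]))]
8.125 [ 0.239  0.576 -0.302] 0.0
```

Call:
send_rows --rows "0 0 0 0 0 0 1;0 0 0 0 0 0 1;0 0 0 0 0 0 1;0 0 0 0 0 0 1;0 0 0 0 0 0 1;0 0 0 0 0 0 1"

```text
time: 8.88
eef_pos: [0.5429, 0.1188, 0.2066]
tcp_rot: [0.753, 0.585, 0.184, 0.237]
contact_force: [-1.7, 0.5, -1.2]
opening: 1.002
finger_force: 0.6
```

```bash
python3 - <<'E'
from path import *
np.set_printoptions(precision=3,suppress=True)
p=ctrl.read_camera("scene");save(p,"g2.png")
for m in("lid_edge","lid"):print([(round(d["p"],2),w(p,d["position"])) for d in ctrl.look_for(p,m)[:2]])
s=ctrl.get_state();print(s["time"],s["contact_force"],s["finger_force"])
E
```

```text
[(0.6, array([0.574, 0.157, 0.155]))]
[(0.64, array([0.58 , 0.154, 0.156])), (0.37, array([0.646, 0.312, 0.086]))]
9.025 [-0.454  0.049 -1.554] 0.7343989354558289
```

The force shows the lid resting on the lower finger. Now the lowering path.

```bash
python3 - <<'E'
from path import *
from scipy.optimize import brentq
np.set_printoptions(precision=1,suppress=True)
d=s["eef_pos"]-box([[0,0,0]],V)[0];B=R.from_euler('z',V[2]).as_matrix();T=(B.T@d)[[0,2]]
th=brentq(lambda t:n@(b2(t,0)-T)+.0425,.2,1.05);ov=.008-z@(b2(th,0)-T)
print(th,ov,T,s["contact_force"],s["finger_force"])
q=s["qpos"]
for k,t in enumerate(np.linspace(th,0,9)):
    o=ov+(.015-ov)*k/8;r=row(P(Tlow(t,o)));q,e=ik(P(Tlow(t,o)),q);print(round(t,2),r[3:],q*1000//1,round(e,3))
print(row(P(Tlow(0,.015)-[0,.006]))[3:],row(P(Tlow(0,.015)-[.04,.002]))[3:])
E
```

```text
0.6303458798707542 0.021478035226230062 [-0.   0.2] [-0.5  0.  -1.6] 0.7343989354558289
0.63 [0. 0. 0.] [ 117. -168. 2216. -407.  551.  658.] 0.0
0.55 [  0.1 -12.1   3.9] [ 123. -171. 2239. -426.  535.  684.] 0.0
0.47 [  0.1 -23.8   8.7] [ 129. -171. 2260. -447.  518.  711.] 0.0
0.39 [  0.1 -35.1  14.5] [ 135. -167. 2279. -470.  499.  740.] 0.0
0.32 [  0.1 -45.7  21.1] [ 139. -159. 2296. -495.  479.  772.] 0.0
0.24 [  0.1 -55.8  28.5] [ 143. -147. 2311. -524.  457.  807.] 0.0
0.16 [  0.1 -65.2  36.7] [ 146. -132. 2323. -556.  435.  844.] 0.0
0.08 [  0.1 -73.8  45.6] [ 148. -113. 2333. -593.  411.  886.] 0.0
0.0 [  0.1 -81.7  55.1] [ 149.  -91. 2340. -634.  388.  931.] 0.0
[  0.1 -85.1  60. ] [   0.2 -115.6   33.8]
```

Scaled: -35 mm / 400 = -0.0875, -29 mm / 400 = -0.0725.

Call:
send_rows --rows "0 0 0 0 0 0 1;0 0 0 0 0 0 1;0 0 0 0 -0.015 0.005 1;0 0 0 0 -0.03 0.01 1;0 0 0 0 -0.045 0.015 1;0 0 0 0 -0.06 0.0225 1;0 0 0 0 -0.0725 0.03 1;0 0 0 0 -0.0875 0.035 1"

```text
time: 10.02
eef_pos: [0.523, 0.1239, 0.175]
tcp_rot: [0.753, 0.585, 0.185, 0.237]
contact_force: [0.2, 0.0, 0.2]
opening: 1.0
finger_force: 0.3
```

Scaled: -32 mm / 400 = -0.08, -30 mm / 400 = -0.075.

Call:
send_rows --rows "0 0 0 0 -0.0125 0.0075 1;0 0 0 0 -0.025 0.015 1;0 0 0 0 -0.0375 0.025 1;0 0 0 0 -0.05 0.035 1;0 0 0 0 -0.06 0.0425 1;0 0 0 0 -0.0675 0.05 1;0 0 0 0 -0.075 0.055 1;0 0 0 0 -0.08 0.06 1"

```text
time: 11.02
eef_pos: [0.511, 0.127, 0.1372]
tcp_rot: [0.753, 0.585, 0.185, 0.237]
contact_force: [-1.0, -0.2, -0.8]
opening: 1.0
finger_force: 0.5
```

```bash
python3 - <<'E'
from path import *
from scipy.optimize import brentq
np.set_printoptions(precision=3,suppress=True)
d=s["eef_pos"]-box([[0,0,0]],V)[0];B=R.from_euler('z',V[2]).as_matrix();T=(B.T@d)[[0,2]]
th=brentq(lambda t:n@(b2(t,0)-T)+.0425,-.2,1.05);ov=.008-z@(b2(th,0)-T)
print(th,ov,T,s["contact_force"],s["finger_force"])
for dz in (0,.004,.008):print(row(P(Tlow(0,.015)-[0,dz]))[3:])
p=ctrl.read_camera("scene");im=cv2.cvtColor(p["color"],cv2.COLOR_RGB2BGR)[160:360,200:460]
cv2.imwrite("pics/l.png",cv2.resize(im,None,fx=3,fy=3,interpolation=cv2.INTER_CUBIC))
E
```

```text
0.14416192599017563 0.01637354867749126 [-0.054  0.137] [-1.031 -0.24  -0.845] 0.49241645727306604
[  0.  -15.   17.1]
[  0.  -17.3  20.3]
[  0.  -19.6  23.6]
```

View pics/l.png

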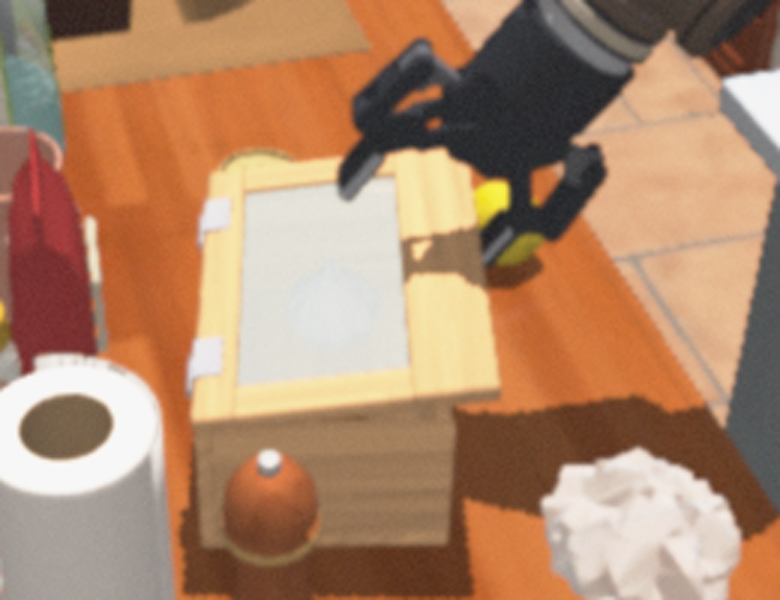

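The lid is nearly shut, its front gap is small, and it rests on the lower finger at about (490,245). I continue slowly down past contact.

Scaled: 20 mm / 400 = 0.05, -18 mm / 400 = -0.045.

Call:
send_rows --rows "0 0 0 0 -0.005 0.0075 1;0 0 0 0 -0.0125 0.015 1;0 0 0 0 -0.02 0.0225 1;0 0 0 0 -0.025 0.03 1;0 0 0 0 -0.03 0.035 1;0 0 0 0 -0.035 0.04 1;0 0 0 0 -0.04 0.045 1;0 0 0 0 -0.045 0.05 1"

```text
time: 12.08
eef_pos: [0.5086, 0.128, 0.1113]
tcp_rot: [0.753, 0.585, 0.185, 0.237]
contact_force: [-0.1, 0.6, -0.0]
opening: 0.999
finger_force: 0.0
```

```bash
python3 - <<'E'
from path import *
np.set_printoptions(precision=3,suppress=True)
a=[]
for i in range(3):
    p=ctrl.read_camera("scene");t=ctrl.get_state();print(t["contact_force"],t["finger_force"])
for m in("lid_edge","lid"):print([(round(d["p"],2),w(p,d["position"])) for d in ctrl.look_for(p,m)[:2]])
for xy in((0,.006),(0,.01),(.04,.006)):print(row(P(Tlow(0,.015)-xy))[3:])
E
```

```text
[-0.41   0.22   0.168] 0.0
[-0.386 -0.118 -0.156] 0.0
[-0.338 -0.141  0.323] 0.0
[(0.74, array([0.563, 0.166, 0.108]))]
[(0.87, array([0.565, 0.167, 0.108]))]
[-0.1 -0.9  2.2]
[-0.1 -3.2  5.5]
[ -0.  -33.7 -20.7]
```

The finger force is zero and the network's lid position (z about 0.108 m) matches a shut lid. I move straight back from under the lip, then up and away.

Scaled: -145 mm / 400 = -0.3625, -105 mm / 400 = -0.2625.

Call:
send_rows --rows "0 0 0 0 -0.02 -0.015 1;0 0 0 0 -0.04 -0.03 1;0 0 0 0 -0.0625 -0.0425 1;0 0 0 0 -0.075 -0.0525 1;0 0 0 0 -0.025 -0.15 1;0 0 0 0 0.05 -0.2625 1;0 0 0 0 0.125 -0.3625 1;0 0 0 0 0.125 -0.3625 1"

```text
time: 13.32
eef_pos: [0.4693, 0.1388, 0.2649]
tcp_rot: [0.752, 0.584, 0.19, 0.24]
contact_force: [-0.8, 0.4, 0.1]
opening: 1.001
finger_force: 0.0
```

```bash
python3 - <<'E'
from path import *
np.set_printoptions(precision=3,suppress=True)
print(s["time"],s["eef_pos"],s["contact_force"],s["finger_force"])
for c in("scene","top"):
    p=ctrl.read_camera(c);save(p,c+"9.png")
    for m in("lid_edge","pepper_mill","tin","lemon"):print(m,[(round(d["p"],2),w(p,d["position"])) for d in ctrl.look_for(p,m)[:1]])
    # lid outline match: gradient-based angle estimate
    g=cv2.GaussianBlur(cv2.cvtColor(p["color"],cv2.COLOR_RGB2GRAY),(3,3),0).astype(float)
    if c=="scene":
        m=np.hypot(cv2.Sobel(g,-1,1,0),cv2.Sobel(g,-1,0,1));best=[]
        for th in np.arange(-.03,.15,.01):
            a=box([lidpt(th,.165*k,.113,.012) for k in np.linspace(.3,1,200)]+[lidpt(th,.165,y,.012) for y in np.linspace(.113,0,200)],V)
            q=np.round(proj(p,a)).astype(int);best.append((round(m[q[:,1],q[:,0]].mean(),1),round(th,2)))
        print(sorted(best)[::-1][:4])
E
```

```text
13.325 [0.469 0.139 0.265] [-0.804  0.375  0.132] 0.0
lid_edge [(0.77, array([0.557, 0.16 , 0.109]))]
pepper_mill [(0.58, array([0.645, 0.31 , 0.082]))]
tin [(0.7, array([ 0.564, -0.047,  0.069]))]
lemon [(0.78, array([0.414, 0.033, 0.046]))]
[(np.float64(166.5), np.float64(-0.03)), (np.float64(165.9), np.float64(-0.02)), (np.float64(123.2), np.float64(-0.01)), (np.float64(109.7), np.float64(0.0))]
lid_edge [(0.56, array([0.559, 0.133, 0.109]))]
pepper_mill [(0.79, array([0.625, 0.282, 0.109]))]
tin [(0.57, array([ 0.565, -0.026,  0.066]))]
lemon [(0.7, array([0.409, 0.014, 0.047]))]
```

Call:
send_rows --rows "0 0 0 0 0 0 1;0 0 0 0 0 0 1"

```text
time: 14.08
eef_pos: [0.4671, 0.1381, 0.2581]
tcp_rot: [0.753, 0.585, 0.185, 0.237]
contact_force: [-0.1, 0.8, -0.6]
opening: 0.999
finger_force: 0.0
```

```bash
python3 -c "
from plant import ctrl;print(ctrl.sign_off())"
```

```text
the job is handed in; nothing more can be done
None
```

I tipped the lid past upright, caught it on the lower finger at about 0.63 rad and eased it fully shut, with the arm clear of the box; I handed the job in at about 14 s, and no verdict came back.

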